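Load the large syringe into the syringe pump

ROBOT

A 6-joint arm with a two-finger parallel gripper is mounted at the origin on the work surface. World frame = base frame: x ahead of the robot, y to its left, z up, the work surface at z = 0. Lengths are in m, angles in rad, forces in N, time in s.
With the tool pointing down it reaches from about 0.3 to 0.875 m from the base axis. Payload 6.4 kg.
Tool frame: the origin (TCP) lies midway between the tips of the shut fingers; the grasp point (between the pads) lies 19 mm behind it; y points along the fingers, z is the direction in which the jaws open and shut, and the axes are right-handed (so a half turn about y gives the same grasp; the last joint's range is limited). The gripper opens to 85 mm and grips with 20 to 120 N. Pads are 22 mm wide; open, the fingers measure 114 mm over their backs; the gripper's body (76 mm by 85 mm) begins 54 mm behind the grasp point. The pads swing forward as they close: fully open they stand 13 mm farther back than shut.
Start: joints at [-0.206, 0.181, 1.607, -0, 1.354, -0.206], TCP at [0.575, 0, 0.231] pointing down, gripper open.
Joint ranges: [-2.99, 2.99], [-0.89, 2.07], [0.3, 2.58], [-1.14, 4.28], [0, 2.63], [-3.12, 3.12]. Speed limits (rad/s): [2.57, 2.57, 3.01, 3.14, 3.14, 3.14].

INTERFACE

Orientations are given as a rotation vector (axis times angle).
In Python, from workcell import manip, viewer, spotter gives the robot as it stands.
- The arm moves only by the tool apply_moves, never from a script. Its argument "series" is text: rows parted by semicolons, each of 4 numbers parted by spaces: the shift along the world's x, y, z each as a share of 0.1 m, from -1 to 1, then the turn about the world's z as a share of 180 degrees, from -1 to 1. In form: x y z turn; .... A call has exactly 5 rows; each row is the pose to reach, as a shift and turn from the pose commanded when the call began, turning the shorter way round; what a row does not reach only later rows make up. A row lasts 1/8 s, in which the tool goes at most 62.5 mm and 10.7 degrees, less where a joint would pass 70% of its speed; a pose out of reach is approached as far as the arm can. A call with a number of a shift or a turn outside -1 to 1 is refused whole. A call with a gripper value outside its range is refused whole. "claw" is the opening, from -1 (shut) to 1 (fully open), set as the call begins (left out, the last holds). The fingers move at their own pace and stop on an object; "grip_force" is the grip in N (left out, the last holds). Time passes only in rows, so rows that repeat a pose let the fingers close, or fill a call up. It gives the time, the measured TCP pose, the force and the opening at its end, in the units of the state.
- manip.read_state(): the state, without advancing time (a new reading comes with each control period).
- viewer.grab_frame(name): name is "scene" or "side" or "wrist"; returns the picture (384x512x3 uint8, red, green, blue); there is no depth.
- viewer.camera_params(name): a dict with "fx", "fy", "cx", "cy" (pixels), "R" (3x3) and "t" (3): a world point X has camera coordinates R X + t. Camera axes: x right, y down, z forward; pixel columns grow to the right and rows downward; lengths in m; the calibration is good to about 2 mm. A picture is of the moment at which its call begins: read the wrist's pose just before it. camera_params takes no time and is no camera call; for the wrist camera it gives the pose at the moment of the call.
- manip.close_job(): hands the job in, once; it reports no verdict.
Trained networks look in the newest picture that a camera, given by its name, has taken for a name from the list of things; names that differ only in an ending like _2 or _b are one class to them, and where a whole thing is asked for, a point or a joint stands for the part that bears it (a point fixed in the world has none). Each returns a list of dicts, best first, with "score" (0 to 1); they miss things now and then, are a little off and sometimes report something else, mostly with a low value. They report only what shows in the picture. A call takes as long as a camera call. They do not tell look-alikes from the thing itself.
- spotter.recognise(query, camera): "extent" ([left, top, right, bottom] in pixels, round what is visible of it).
The state is a dict: "clock": time; "qpos": joint angles; "qd": joint speeds; "joint_torque": joint torques, N m; "ee_pos": TCP position; "orientation": TCP orientation; "ft_force": force on the tool from outside, world axes, zero at the start; "torque": the same for the moment, N m; "gripper_width": opening from 0.0 (shut) to 1.0 (fully open).
Only numpy, scipy, OpenCV 4.12 (cv2) and the standard library are available. Lean on these libraries where they do the work, as an engineer would, in place of code of your own. Each camera call takes 0.05 s, during which the arm holds its last target. There are 200 camera calls.

TASK

Load the large capped syringe into the syringe pump: lift the pump's sprung clamp bar, turn it aside and park it on its blue rest, lay the barrel in the cradle so that its flange drops fully home in the slot of the orange flange holder, then bring the bar back square across the barrel and lower it on to it. Be gentle: do not force the flange or the barrel, do not let the sprung bar snap down, and leave everything else on the table where it is.

Things in the scene. Friction and masses are not known exactly. Their poses are not given: they have to be found in the camera images.
- cradle (a point): Pump, fixed: white base 180 x 285 x 30 mm. Point: on the seated barrel's axis, 58 mm above the table, midway between the two grey 90-degree V blocks that carry the barrel; axes are the pump's, y along the cradle. V blocks 12 mm wide at y -45 and +45 mm, tops 60 mm high: y -36 to +36 is free for fingers. Control strip at x -115 to -70 mm is 40 mm high, pusher from y +148 mm 70 mm high.
- slot_mark (a point): End mark on the cradle axis, 60 mm along +y from cradle. The orange flange holder is hand-set: the middle of its slot (6 mm wide along y) lies 4 to 20 mm beyond this point along +y, unmeasured; look or feel. Slot's -y wall: 9 mm thick, stops the flange, not the barrel. On its +y side: flat-topped block 27 mm long, top 47 mm above table; a flange on it holds the axis 11 mm high.
- barrel_center (a point): Large capped syringe, about 110 g, rigid (plunger does not move), lying on two V blocks of a low rest, axis 45 mm above the table; y -40 to +30 mm is free for fingers. Point: centre of the barrel, y axis towards flange and plunger. Barrel 30 mm diameter, y -66 to +60; plunger disc 32 mm diameter up to y +108; nose cap to y -82 mm. In the pump its y axis runs along that of cradle.
- flange (a point): Centre of the syringe's flange (44 mm diameter, 4 mm thick) on the syringe's axis, 62 mm from barrel_center along +y.
- clamp_handle (a point): On the turning axis (x +38, y -45 mm from cradle) in the blue handle on the clamp bar: 30 mm long, 14 mm thick (grasp across this from above), 24 mm high; point 12 mm below its top, 20 mm above the bar's underside. x axis along the handle; the flat aluminium bar, 14 mm wide, 8 mm thick, reaches 62 mm towards -x. At turn 0 axes are as cradle's.
- park_rest (a point): Centre of the top of the blue parking rest (30 mm along x, 14 mm along y, 86 mm above the table), which carries the bar when turned aside. Its near side is 46 mm from the clamp's turning axis, so open fingers wider than about 80 mm over their backs must stay above it.
- clamp_lift (a joint): Height of clamp bar, m: 0 down (underside 68 mm above table), stop at 0.035. A spring pulls it down with 7 N at 0 to 11 N at 0.035, weight included; let go in the air it snaps down. On a seated barrel it reads 0.005, on the parking rest 0.018. Needs over 0.008 to swing over the barrel, over 0.020 to swing on to the rest.
- clamp_turn (a joint): Turn of clamp bar and handle about the vertical post, rad, anticlockwise from above: 0 square across the cradle (stop), 1.57 along -y over the parking rest, stop at 1.75. From 1.3 up it lies safely on the rest. Light friction keeps it where left.
- vial_a: Vial with purple cap, 24 mm diameter, 46 mm high, between the work and the robot: leave alone.
- syringe: The large syringe as a body; same point and axes as barrel_center.
Mind the look-alikes: they are no part of the job. Leave any purple or red look-alike of the syringe alone.

How it is judged:
By the outcome, as a careful person would: the job done as asked, in the order asked, and still so for the second after the job is handed in, with the robot touching nothing.
It also fails if it takes over 72 s, if anything falls off the work surface, if the arm or the gripper's body presses on something with over 40 N, if the wrist force passes 120 N, or if a joint passes its speed limit or range.

## Working session

There is one attempt and no reset: what is moved stays moved. The work goes in short steps, Python scripts to look and compute and a tool call to move; the robot and the scene stay as the last step left them, time stands still between calls to the robot, and variables do not carry over. Pictures are saved under pics/ and viewed, about 8 in all and at most 12, crops included, and the job is handed in when it is done.

Besides the shell and the picture viewer there is one more tool, called after ">>>" by a JSON object that holds its "method" and its "body". apply_moves: Moves the arm, as the interface text tells. Its arguments: {"type":"object","properties":{"series":{"type":"string"},"claw":{"type":"number"},"grip_force":{"type":"number"}},"required":["series"]}

```bash
mkdir -p pics; ls; cat > h.py <<'E'
import numpy as np, cv2
from workcell import manip, viewer, spotter
def px(name,X,P=None):
    P=P or viewer.camera_params(name); c=np.array(P['R'])@np.array(X)+np.array(P['t'])
    return np.array([P['fx']*c[0]/c[2]+P['cx'],P['fy']*c[1]/c[2]+P['cy']])
def ray(name,u,v,z,P=None):
    P=P or viewer.camera_params(name); R=np.array(P['R']);t=np.array(P['t'])
    d=R.T@np.array([(u-P['cx'])/P['fx'],(v-P['cy'])/P['fy'],1]);o=-R.T@t
    return o+d*(z-o[2])/d[2]
def save(name,fn):
    im=viewer.grab_frame(name); cv2.imwrite('pics/'+fn,cv2.cvtColor(np.asarray(im),cv2.COLOR_RGB2BGR)); return im
E
python3 - <<'E'
from h import *
a=save('scene','a.png');b=save('side','b.png')
cv2.imwrite('pics/ab.png',np.hstack([cv2.imread('pics/a.png'),cv2.imread('pics/b.png')])[:, :])
for n in('scene','side'):
    P=viewer.camera_params(n);print(n,P['fx'],-np.array(P['R']).T@np.array(P['t']),np.array(P['R'])[2])
    for q in('barrel_center','flange','clamp_handle','park_rest','cradle','slot_mark','vial_a'):
        try: print(q,[(np.round(r['extent']).astype(int).tolist(),round(r['score'],2)) for r in spotter.recognise(q,n)[:3]])
        except Exception as e: print(q,e)
print(manip.read_state())
E
```

```text
pics
scene 454.2463128242257 [1.20500136 0.26771454 1.0969112 ] [-0.56962722 -0.17277376 -0.80353846]
barrel_center [([378, 218, 425, 271], 0.86), ([311, 169, 363, 210], 0.82), ([284, 224, 353, 240], 0.74)]
flange [([376, 212, 429, 272], 0.78), ([311, 167, 361, 207], 0.64), ([282, 222, 355, 238], 0.56)]
clamp_handle [([139, 168, 161, 183], 0.58)]
park_rest [([124, 143, 242, 233], 0.86)]
cradle [([126, 144, 238, 234], 0.98)]
slot_mark [([137, 164, 161, 180], 0.5)]
vial_a []
side 399.7942730964045 [0.31661293 0.76254238 0.73095501] [ 0.16406272 -0.73014293 -0.66330591]
barrel_center [([262, 254, 326, 307], 0.87), ([207, 219, 225, 290], 0.84), ([157, 327, 252, 384], 0.69)]
flange [([261, 254, 322, 315], 0.75), ([159, 323, 250, 384], 0.69), ([207, 219, 225, 289], 0.56)]
clamp_handle [([263, 114, 284, 129], 0.46)]
park_rest [([221, 112, 321, 199], 0.67)]
cradle [([220, 112, 316, 197], 0.62)]
slot_mark [([219, 114, 321, 199], 0.85)]
vial_a []
{'clock': 0.8, 'qpos': array([-2.06328042e-01,  1.80762753e-01,  1.60700490e+00, -1.43684429e-05,
        1.35377279e+00, -2.06310484e-01]), 'qd': array([ 0.00056819, -0.00052921, -0.00085297,  0.00158098,  0.00048277,
       -0.00034252]), 'joint_torque': array([ 1.26383264e-03, -4.44799483e+01, -3.51664174e+01, -2.92110008e-04,
        6.44293868e-04,  4.50701236e-06]), 'ee_pos': array([ 5.75022123e-01, -7.82068131e-06,  2.31307048e-01]), 'orientation': array([-1.20917521,  1.20916316, -1.20925102]), 'ft_force': array([-0.78940812,  0.2700733 , -0.4913926 ]), 'torque': array([ 0.01005083, -0.01236163, -0.00786633]), 'gripper_width': 1.0030651971404787}
```

View pics/a.png

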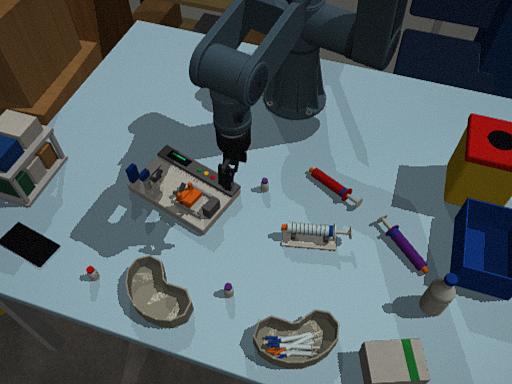

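View pics/b.png

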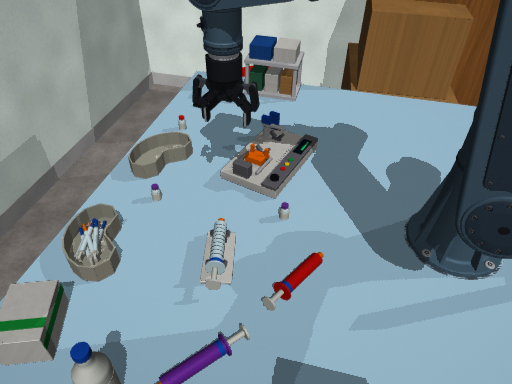

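The scene view shows the syringe in its rest at about (316,232), with an orange cap on the left and the flange on the right. The pump is at about (185,190). The red and purple ones are look-alikes. Next I'll enlarge both.

```bash
python3 - <<'E'
from h import *
a=cv2.imread('pics/a.png');b=cv2.imread('pics/b.png')
def crop(i,x0,y0,w,h): return cv2.resize(i[y0:y0+h,x0:x0+w],(400,300),interpolation=cv2.INTER_CUBIC)
cv2.imwrite('pics/c.png',np.vstack([np.hstack([crop(a,115,140,132,99),crop(a,270,205,100,75)]),np.hstack([crop(b,210,105,120,90),crop(b,170,205,120,90)])]))
for n,pts in dict(scene=[(284,232,.045),(350,232,.045),(333,231,.045),(161,150,0.03),(128,190,0.03),(204,232,.03),(240,193,.03),(228,290,.046),(265,180,.046)],side=[(221,222,.045),(213,285,.045),(285,205,.046),(272,192,.03),(318,142,.03),(222,170,.03)]).items():
    for u,v,z in pts: print(n,u,v,ray(n,u,v,z).round(3))
E
```

```text
scene 284 232 [0.575 0.132 0.045]
scene 350 232 [0.518 0.302 0.045]
scene 333 231 [0.53  0.257 0.045]
scene 161 150 [ 0.401 -0.319  0.03 ]
scene 128 190 [ 0.573 -0.342  0.03 ]
scene 204 232 [ 0.635 -0.077  0.03 ]
scene 240 193 [ 0.479 -0.029  0.03 ]
scene 228 290 [0.78  0.048 0.046]
scene 265 180 [0.423 0.029 0.046]
side 221 222 [0.553 0.125 0.045]
side 213 285 [0.513 0.302 0.045]
side 285 205 [0.415 0.027 0.046]
side 272 192 [ 0.461 -0.031  0.03 ]
side 318 142 [ 0.373 -0.301  0.03 ]
side 222 170 [ 0.618 -0.087  0.03 ]
```

View pics/c.png

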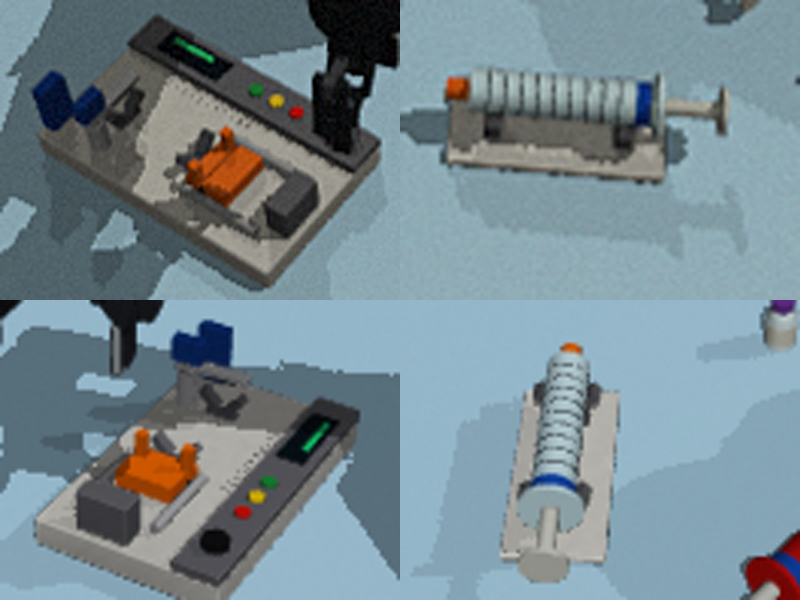

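```bash
python3 - <<'E'
from h import *
from scipy.spatial.transform import Rotation as Ro
s=manip.read_state();R=Ro.from_rotvec(s['orientation']).as_matrix();print('tool axes cols',R.round(2))
P=viewer.camera_params('wrist');Rw=np.array(P['R']);print('cam pos',-Rw.T@np.array(P['t']),'x',Rw[0].round(2),'y',Rw[1].round(2),'z',Rw[2].round(2),P['fx'])
print(ray('scene',145,173,.1),ray('side',280,110,.1),ray('side',268,115,.086),ray('scene',131,170,.086))
E
```

```text
tool axes cols [[-0.  0.  1.]
 [-1. -0. -0.]
 [ 0. -1.  0.]]
cam pos [0.57602582 0.07705883 0.37336273] x [ 1. -0. -0.] y [-0.   -0.95  0.31] z [-0.   -0.31 -0.95] 308.2637095778854
[ 0.54618014 -0.28520196  0.1       ] [ 0.50618046 -0.34145598  0.1       ] [ 0.54058882 -0.32493119  0.086     ] [ 0.53970885 -0.33565214  0.086     ]
```

>>> {"method": "apply_moves", "body": {"series": "-0.2 -0.5 0.3 0; -0.4 -1 0.6 0; -0.4 -1 0.6 0; -0.4 -1 0.6 0; -0.4 -1 0.6 0", "claw": 1}}

```text
clock: 1.42
ee_pos: [0.5348, -0.0988, 0.2902]
orientation: [-1.21, 1.21, -1.207]
ft_force: [0.1, -0.3, -0.2]
gripper_width: 1.001
```

```bash
python3 - <<'E'
from h import *
import pickle
P=viewer.camera_params('wrist'); save('wrist','d.png'); pickle.dump(P,open('d.pkl','wb'))
print(manip.read_state()['ee_pos'])
i=cv2.imread('pics/d.png');cv2.imwrite('pics/d2.png',cv2.resize(i,(800,600),interpolation=cv2.INTER_CUBIC))
for q in('clamp_handle','park_rest','slot_mark','cradle','flange'):
    print(q,[(np.round(r['extent']).astype(int).tolist(),round(r['score'],2)) for r in spotter.recognise(q,'wrist')[:3]])
E
```

```text
[ 0.53483105 -0.0987522   0.29019704]
clamp_handle [([219, 289, 275, 317], 0.81)]
park_rest [([166, 105, 327, 347], 0.94), ([218, 286, 274, 322], 0.42)]
slot_mark [([162, 105, 328, 345], 0.85)]
cradle [([163, 109, 330, 343], 0.9)]
flange []
```

View pics/d2.png

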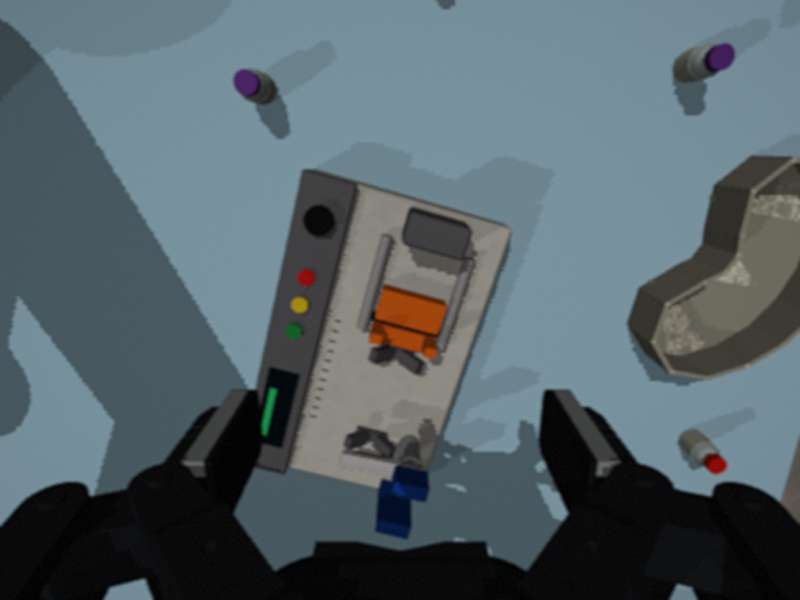

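```bash
cat > fit.py <<'E'
from h import *
import pickle
from scipy.optimize import least_squares
P=pickle.load(open('d.pkl','rb'));k=512/800
# (u,v in 800px), z, known x or None, known y or None
obs=[(305,170,.04,-.115,None),(258,463,.04,-.115,None),(357,184,.04,-.07,None),(288,470,.04,-.07,None),(511,229,.03,.065,None),(403,240,.07,None,.148),(466,258,.07,None,.148)]
W=[ray(0,u*k,v*k,z,P) for u,v,z,_,_ in obs]
def loc(p,w): c,s=np.cos(p[2]),np.sin(p[2]);d=w[:2]-p[:2];return np.array([c*d[0]+s*d[1],-s*d[0]+c*d[1]])
def res(p):
    r=[]
    for o,w in zip(obs,W):
        l=loc(p,w)
        if o[3] is not None:r.append(l[0]-o[3])
        if o[4] is not None:r.append(l[1]-o[4])
    return r
f=least_squares(res,[.52,-.23,-.27]);p=f.x;print('pump',p,'res mm',np.round(np.array(f.fun)*1e3,1))
for n,u,v,z in [('handle top corners',395,467,.1),('',430,473,.1),('',426,500,.1),('',395,495,.1),('rest top?',380,530,.086),('',408,536,.086),('',408,505,.086),('',380,505,.086),('orange edge near',376,313,.047),('',442,333,.047),('orange far',383,287,.047),('',447,304,.047),('v+45',398,355,.06),('v-45',368,438,.06),('prong',376,337,.06),('prong',430,352,.06)]:
    print(n,(u,v),(loc(p,ray(0,u*k,v*k,z,P))*1e3).round(0))
c,s=np.cos(p[2]),np.sin(p[2]);Rp=np.array([[c,-s],[s,c]])
for n,l in [('handle',(.038,-.045)),('slotmark',(0,.06)),('cam','')]:
    if l: print(n,p[:2]+Rp@l)
i=cv2.imread('pics/d.png');i=i[100:350,150:340]
cv2.imwrite('pics/d3.png',cv2.resize(i,None,fx=2.4*1.0,fy=2.4,interpolation=cv2.INTER_CUBIC))
E
python3 fit.py
```

```text
pump [ 0.52618115 -0.24023145 -0.24115178] res mm [ 2.8  8.  -0.1 -7.7 -2.9  1.  -1. ]
handle top corners (395, 467) [ 12. -28.]
 (430, 473) [ 41. -27.]
 (426, 500) [ 45. -54.]
 (395, 495) [ 18. -55.]
rest top? (380, 530) [  17. -106.]
 (408, 536) [  43. -107.]
 (408, 505) [ 34. -74.]
 (380, 505) [ 11. -80.]
orange edge near (376, 313) [-31.  79.]
 (442, 333) [28. 75.]
orange far (383, 287) [-31. 103.]
 (447, 304) [ 25. 101.]
v+45 (398, 355) [-5. 51.]
v-45 (368, 438) [-12. -34.]
prong (376, 337) [-27.  63.]
prong (430, 352) [20. 60.]
handle [ 0.5523346  -0.29300451]
slotmark [ 0.54051042 -0.18196763]
```

>>> {"method": "apply_moves", "body": {"series": "0 -0.3 0 -0.058; 0 -0.6 0 -0.116; 0 -0.9 0 -0.174; 0 -1 0 -0.232; 0 -1 0 -0.29"}}

```text
clock: 2.35
ee_pos: [0.5349, -0.2009, 0.291]
orientation: [-0.625, 1.846, -1.846]
ft_force: [-0.1, -0.1, 0.2]
gripper_width: 0.997
```

>>> {"method": "apply_moves", "body": {"series": "0 -0.2 -0.1 -0.058; 0 -0.4 -0.2 -0.116; 0 -0.5 -0.3 -0.174; 0 -0.5 -0.3 -0.232; 0 -0.5 -0.3 -0.29"}}

```text
clock: 2.98
ee_pos: [0.535, -0.25, 0.2608]
orientation: [-0.269, -2.084, 2.083]
ft_force: [-0.5, 0.7, 0.8]
gripper_width: 1.002
```

```bash
python3 - <<'E'
from h import *
import pickle
P=viewer.camera_params('wrist'); save('wrist','e.png'); pickle.dump(P,open('e.pkl','wb'))
s=manip.read_state();print(s['ee_pos'],s['qpos'])
i=cv2.imread('pics/e.png');cv2.imwrite('pics/e2.png',cv2.resize(i,(800,600),interpolation=cv2.INTER_CUBIC))
E
```

```text
[ 0.53504099 -0.24988954  0.26096422] [-6.37786946e-01  1.91988764e-01  1.53336549e+00  2.66649559e-05
  1.41676931e+00  1.19748339e+00]
```

View pics/e2.png

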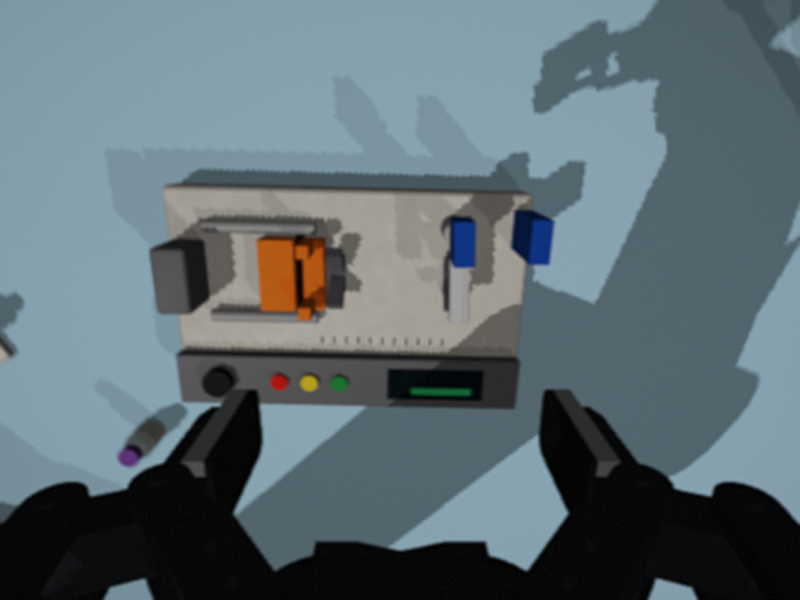

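```bash
cat > fit2.py <<'E'
from h import *
import pickle
from scipy.optimize import least_squares
P=pickle.load(open('e.pkl','rb'));k=512/800
obs=[(183,403,.04,-.115,None),(515,407,.04,-.115,None),(180,355,.04,-.07,None),(518,359,.04,-.07,None),(166,187,.03,.065,None),(528,192,.03,.065,None),(463,243,.1,.038,-.045),(152,280,.07,None,.185) ][:7]
W=[ray(0,u*k,v*k,z,P) for u,v,z,_,_ in obs]
def loc(p,w): c,s=np.cos(p[2]),np.sin(p[2]);d=w[:2]-p[:2];return np.array([c*d[0]+s*d[1],-s*d[0]+c*d[1]])
def res(p):
    r=[]
    for o,w in zip(obs,W):
        l=loc(p,w)
        if o[3] is not None:r.append(l[0]-o[3])
        if o[4] is not None:r.append(l[1]-o[4])
    return r
f=least_squares(res,[.52,-.23,-.27]);p=f.x;print('pump',p,np.degrees(p[2]),'res mm',np.round(np.array(f.fun)*1e3,1))
if __name__=='__main__':
  for n,u,v,z in [('handle tl',452,219,.1),('br',474,266,.1),('rest',520,212,.086),('',552,263,.086),('block L',258,238,.047),('block R',296,310,.047),('wall L',303,245,.047),('wall R',325,310,.047),('prongs L',300,250,.06),('prong R',311,318,.06),('V+ R',344,280,.06),('V+ top',330,250,.06),('V+bot',330,308,.06),('pusher R',190,275,.07),('bar end',459,322,.076)]:
    print(n,(u,v),(loc(p,ray(0,u*k,v*k,z,P))*1e3).round(1))
  c,s=np.cos(p[2]),np.sin(p[2]);Rp=np.array([[c,-s],[s,c]])
  for n,l in [('handle',(.038,-.045)),('slotmark',(0,.06))]: print(n,p[:2]+Rp@l)
E
python3 fit2.py; python3 - <<'E'
import cv2
i=cv2.imread('pics/e.png')
cv2.imwrite('pics/e3.png',cv2.resize(i[130:220,95:215],(800,600),interpolation=cv2.INTER_CUBIC))
E
```

```text
pump [ 0.51991862 -0.24139431 -0.27247316] -15.6115623698625 res mm [ 0.7  0.6  0.2  0.3 -0.9 -0.9 -0.1 -0. ]
handle tl (452, 219) [ 53.  -37.3]
br (474, 266) [ 23.  -52.9]
rest (520, 212) [ 56.1 -83. ]
 (552, 263) [  22.4 -107.6]
block L (258, 238) [ 29.3 100.7]
block R (296, 310) [-27.   75.3]
wall L (303, 245) [24.5 67.4]
wall R (325, 310) [-26.7  52.7]
prongs L (300, 250) [23.4 67.2]
prong R (311, 318) [-28.7  61.4]
V+ R (344, 280) [ 1.4 35.8]
V+ top (330, 250) [23.7 45.5]
V+bot (330, 308) [-20.6  46.8]
pusher R (190, 275) [  6.4 144.4]
bar end (459, 322) [-24.5 -48.5]
handle [ 0.54440659 -0.29496052]
slotmark [ 0.53606547 -0.18360781]
```

View pics/e3.png

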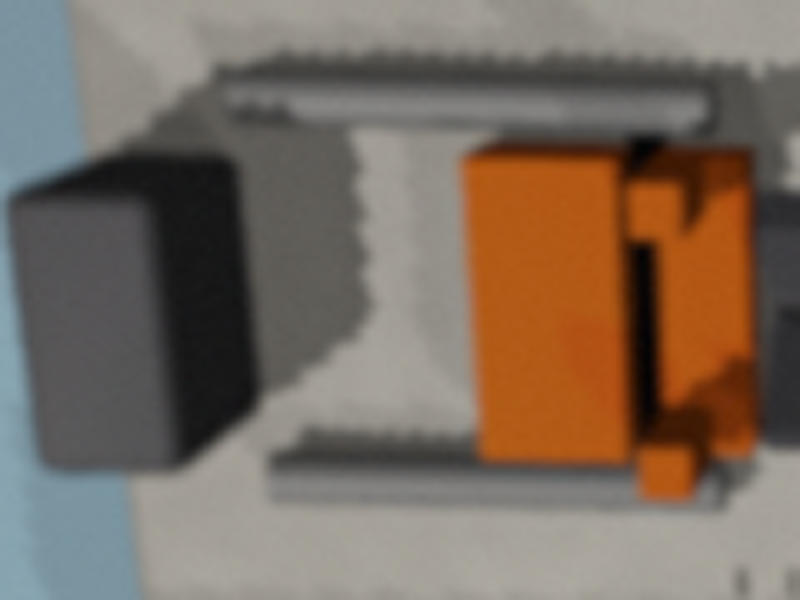

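Pump fit is good to under 1 mm: cradle at (0.520,-0.241), yaw -15.6°, handle at (0.544,-0.295). The slot middle is at about +71.5 mm.

>>> {"method": "apply_moves", "body": {"series": "0.05 -0.25 -0.3 -0.007; 0.094 -0.45 -0.7 -0.007; 0.094 -0.45 -1 -0.007; 0.094 -0.45 -1 -0.007; 0.094 -0.45 -1 -0.007", "claw": -0.15, "grip_force": 60}}

```text
clock: 3.65
ee_pos: [0.5451, -0.2952, 0.1626]
orientation: [-0.285, -2.076, 2.078]
ft_force: [0.3, -0.6, 0.8]
gripper_width: 0.426
```

```bash
python3 - <<'E'
from h import *
import pickle
P=viewer.camera_params('wrist'); save('wrist','f.png'); pickle.dump(P,open('f.pkl','wb'))
s=manip.read_state();print(s['ee_pos'],s['gripper_width'])
i=cv2.imread('pics/f.png')
h=np.array([.5444,-.2950]);c,sn=np.cos(-.2725),np.sin(-.2725);x=np.array([c,sn]);y=np.array([-sn,c])
for a in(-1,1):
  for b in(-1,1):
    q=px(0,[*(h+a*.015*x+b*.007*y),.1],P);cv2.circle(i,tuple(int(round(t)) for t in q),1,(0,255,0),-1)
q=px(0,[*(s['ee_pos'])],P);cv2.circle(i,tuple(int(round(t)) for t in q),2,(0,0,255),-1)
print(q)
cv2.imwrite('pics/f2.png',cv2.resize(i,(800,600),interpolation=cv2.INTER_CUBIC))
E
```

```text
[ 0.54543392 -0.2954421   0.16331066] 0.4223723460375607
[254.63171363 254.58554573]
```

View pics/f2.png

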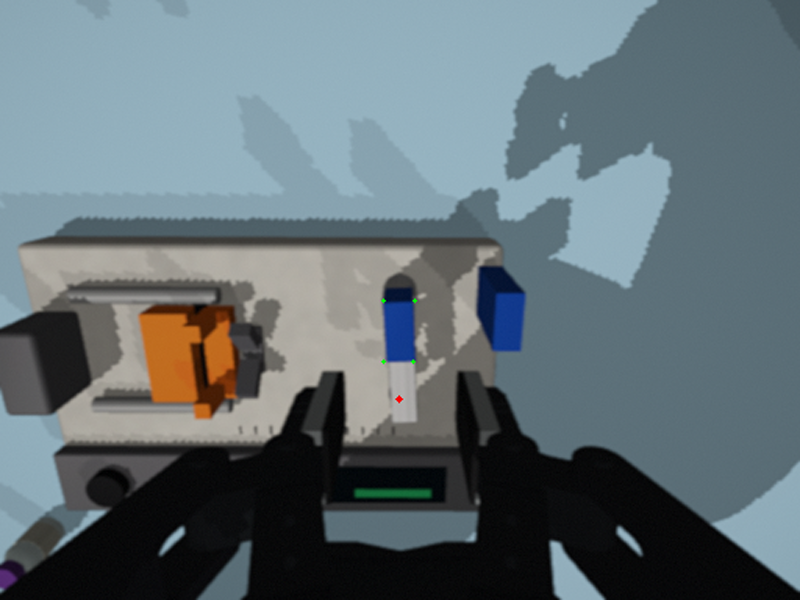

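The handle matches its predicted outline, so I'll descend and grip.

>>> {"method": "apply_moves", "body": {"series": "-0.005 0 -0.4 0; -0.005 0 -0.8 0; -0.005 0 -0.9 0; -0.005 0 -0.9 0; -0.005 0 -0.9 0"}}

```text
clock: 4.32
ee_pos: [0.5453, -0.296, 0.0737]
orientation: [-0.289, -2.075, 2.079]
ft_force: [0.7, 0.4, 0.1]
gripper_width: 0.419
```

>>> {"method": "apply_moves", "body": {"series": "0 0 0 0; 0 0 0 0; 0 0 0 0; 0 0 0 0; 0 0 0 0", "claw": -1}}

```text
clock: 4.95
ee_pos: [0.5453, -0.2949, 0.0732]
orientation: [-0.288, -2.076, 2.077]
ft_force: [2.2, 2.6, 4.7]
gripper_width: 0.15
```

>>> {"method": "apply_moves", "body": {"series": "0 0 0.06 0; 0 0 0.12 0; 0 0 0.18 0; 0 0 0.24 0; 0 0 0.27 0"}}

```text
clock: 5.58
ee_pos: [0.5451, -0.2948, 0.0982]
orientation: [-0.289, -2.076, 2.076]
ft_force: [7.8, -0.7, -10.4]
gripper_width: 0.149
```

>>> {"method": "apply_moves", "body": {"series": "0.008 0 0.03 0.02; 0.008 0 0.03 0.06; 0.008 0 0.03 0.11; 0.008 0 0.03 0.16; 0.008 0 0.03 0.21"}}

```text
clock: 6.2
ee_pos: [0.5452, -0.2932, 0.1]
orientation: [-0.397, 2.009, -2.003]
ft_force: [5.7, 4.4, -8.6]
gripper_width: 0.148
```

>>> {"method": "apply_moves", "body": {"series": "0 0 0 0.05; 0 0 0 0.1; 0 0 0 0.15; 0 0 0 0.2; 0 0 0 0.25"}}

```text
clock: 6.82
ee_pos: [0.5438, -0.2917, 0.099]
orientation: [-0.996, 1.498, -1.487]
ft_force: [2.4, 6.7, -10.1]
gripper_width: 0.15
```

>>> {"method": "apply_moves", "body": {"series": "0 0 0 0.04; 0 0 -0.03 0.04; 0 0 -0.06 0.04; 0 0 -0.08 0.04; 0 0 -0.1 0.04"}}

```text
clock: 7.45
ee_pos: [0.5437, -0.2914, 0.0909]
orientation: [-1.067, 1.413, -1.401]
ft_force: [-5.9, 15.0, 12.1]
gripper_width: 0.147
```

```bash
python3 - <<'E'
from h import *
import pickle
s=manip.read_state();print(s)
P=viewer.camera_params('wrist'); save('wrist','g.png'); pickle.dump(P,open('g.pkl','wb'))
i=cv2.imread('pics/g.png')
cv2.imwrite('pics/g2.png',cv2.resize(i,(800,600),interpolation=cv2.INTER_CUBIC))
E
```

```text
{'clock': 7.45, 'qpos': array([-0.6855093 ,  0.42908051,  1.59478788,  0.00274062,  1.12433332,
       -0.41425541]), 'qd': array([ 0.00358284,  0.00451155,  0.00271807, -0.00302761, -0.00577166,
        0.00010857]), 'joint_torque': array([ -6.45051554, -47.76409864, -33.56312156,  -1.73386596,
        -3.68955441,  -0.09604549]), 'ee_pos': array([ 0.54368452, -0.29143722,  0.09089897]), 'orientation': array([-1.06687635,  1.41299316, -1.40062627]), 'ft_force': array([-5.92028437, 14.99676477, 12.05959754]), 'torque': array([ 1.64001093,  0.92838689, -0.10944525]), 'gripper_width': 0.14722243657515147}
```

>>> {"method": "apply_moves", "body": {"series": "0 0 0.005 0; 0 0 0.005 0; 0 0 0.005 0; 0 0 0.5 0; 0 0 1 0", "claw": -0.15}}

```text
clock: 8.12
ee_pos: [0.5442, -0.295, 0.1918]
orientation: [-1.068, 1.409, -1.407]
ft_force: [0.3, -0.1, -0.7]
gripper_width: 0.426
```

>>> {"method": "apply_moves", "body": {"series": "0 0.4 0.5 0.03; 0 1 0.9 0.06; 0 1 0.9 0.09; 0 1 0.9 0.09; 0 1 0.9 0.09", "claw": 1}}

```text
clock: 8.75
ee_pos: [0.5444, -0.1955, 0.2804]
orientation: [-1.213, 1.205, -1.203]
ft_force: [0.6, -0.1, -0.1]
gripper_width: 1.001
```

>>> {"method": "apply_moves", "body": {"series": "0 0.6 0 0; 0 1 0 0; 0 1 0 0; 0 1 0 0; 0 1 0 0"}}

```text
clock: 9.38
ee_pos: [0.5446, -0.0964, 0.2808]
orientation: [-1.213, 1.204, -1.204]
ft_force: [-0.3, -0.4, 0.5]
gripper_width: 1.002
```

>>> {"method": "apply_moves", "body": {"series": "0 0.6 0 0; 0 1 0 0; 0 1 0 0; 0 1 0 0; 0 1 0 0"}}

```text
clock: 10.0
ee_pos: [0.5449, 0.0036, 0.2812]
orientation: [-1.213, 1.204, -1.204]
ft_force: [0.4, -0.1, -0.0]
gripper_width: 0.998
```

>>> {"method": "apply_moves", "body": {"series": "0 0.6 0 0; 0 1 0 0; 0 1 0 0; 0 1 0 0; 0 1 0 0"}}

```text
clock: 10.62
ee_pos: [0.5449, 0.1036, 0.2812]
orientation: [-1.213, 1.204, -1.204]
ft_force: [-0.6, 0.3, -0.0]
gripper_width: 1.003
```

```bash
python3 - <<'E'
from h import *
import pickle
s=manip.read_state();print(s['ee_pos'],s['orientation'],s['ft_force'])
P=viewer.camera_params('wrist'); save('wrist','h.png'); pickle.dump(P,open('h.pkl','wb'))
i=cv2.imread('pics/h.png')
S=viewer.camera_params('scene');save('scene','h_s.png');j=cv2.imread('pics/h_s.png')[135:240,115:255]
top=cv2.resize(i,(512,384)); b=cv2.resize(j,(288,216),interpolation=cv2.INTER_CUBIC)
o=np.zeros((600,800,3),np.uint8);o[:]=cv2.resize(i,(800,600),interpolation=cv2.INTER_CUBIC);o[384:,512:]=b
cv2.imwrite('pics/h2.png',o)
for q in('flange','barrel_center'):print(q,[(np.round(r['extent']).astype(int).tolist(),round(r['score'],2)) for r in spotter.recognise(q,'wrist')[:3]])
E
```

```text
[0.54492291 0.10362169 0.28123007] [-1.21305318  1.20358187 -1.20382657] [-0.57328589  0.33930491 -0.04495204]
flange [([221, 1, 278, 152], 0.76), ([73, 0, 129, 132], 0.7)]
barrel_center [([220, 0, 278, 152], 0.81), ([68, 2, 132, 133], 0.56)]
```

View pics/h2.png

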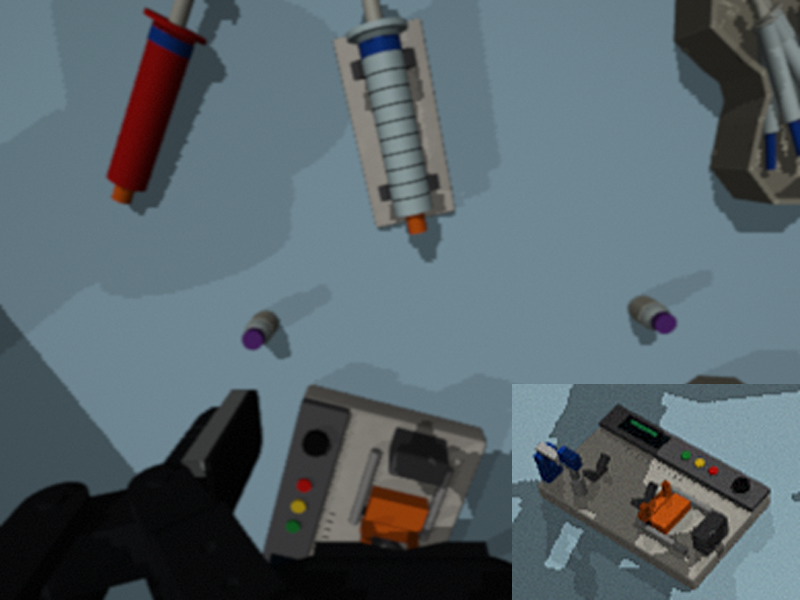

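```bash
python3 - <<'E'
from h import *
import pickle
P=pickle.load(open('h.pkl','rb'));k=512/800
for u,v,z in[(417,232,.045),(411,214,.045),(378,33,.045),(377,35,.045)]:print(u,v,ray(0,u*k,v*k,z,P).round(4))
a=ray(0,411*k,214*k,.045,P);b=ray(0,378*k,33*k,.045,P);d=(b-a)[:2];print(np.linalg.norm(d),np.degrees(np.arctan2(d[1],d[0])),a[:2]+d*66/126, -np.linalg.inv(np.array(P['R']))@np.array(P['t']))
E
```

```text
417 232 [0.5587 0.1161 0.045 ]
411 214 [0.5537 0.1301 0.045 ]
378 33 [0.529  0.2558 0.045 ]
377 35 [0.5283 0.2545 0.045 ]
0.12803340277185093 101.15071894202828 [0.54077396 0.19593698] [0.5453606  0.18070616 0.42325826]
```

>>> {"method": "apply_moves", "body": {"series": "0 0.5 -0.3 0.03; -0.04 0.92 -0.6 0.062; -0.04 0.92 -0.8 0.062; -0.04 0.92 -0.8 0.062; -0.04 0.92 -0.8 0.062"}}

```text
clock: 11.45
ee_pos: [0.5415, 0.1966, 0.2023]
orientation: [-1.297, 1.057, -1.059]
ft_force: [-0.4, -0.9, 1.0]
gripper_width: 1.001
```

```bash
python3 - <<'E'
from h import *
import pickle
s=manip.read_state();print(s['ee_pos'],s['orientation'],s['ft_force'])
P=viewer.camera_params('wrist'); save('wrist','k.png'); pickle.dump(P,open('k.pkl','wb'))
i=cv2.imread('pics/k.png')
cv2.imwrite('pics/k2.png',cv2.resize(i[0:300,56:456],(800,600),interpolation=cv2.INTER_CUBIC))
E
```

```text
[0.54146326 0.19655614 0.20234833] [-1.2974998   1.05713349 -1.05884596] [-0.40138434 -0.85821333  0.95500267]
```

View pics/k2.png

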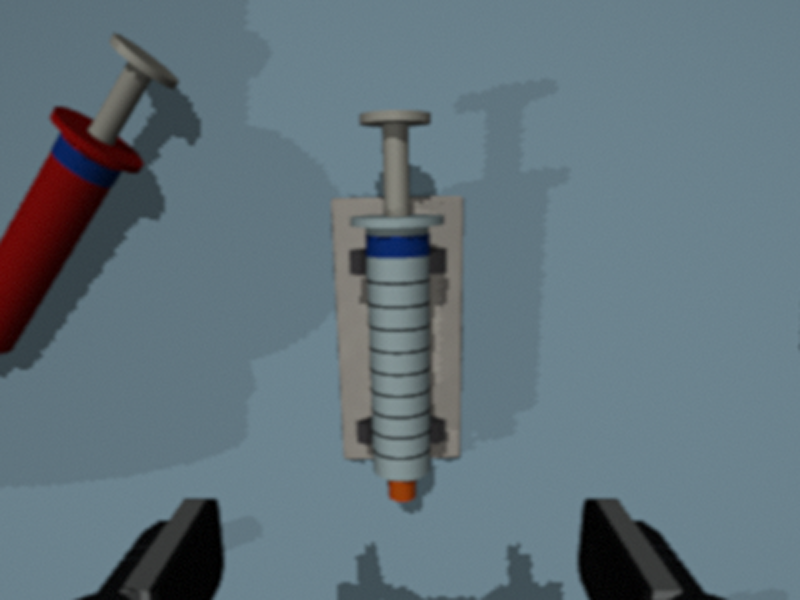

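```bash
python3 - <<'E'
from h import *
import pickle
P=pickle.load(open('k.pkl','rb'))
pts={'cap -82':(402,499),'fl L':(351,222),'fl R':(443,221),'flange 62':(397,221.5),'plunger disc 108':(395,113),'disc near':(395,122),'barrel at -66':(402,478)}
W={n:ray(0,56+u/2,v/2,.045,P)[:2] for n,(u,v) in pts.items()}
print(np.linalg.norm(W['fl L']-W['fl R']))
a=W['cap -82'];d=W['plunger disc 108']-a;f=W['flange 62']-a
for q in(d,f):print(np.linalg.norm(q),np.degrees(np.arctan2(q[1],q[0]))-90)
for n in W:print(n,W[n].round(4))
u=f/np.linalg.norm(f);print('center from flange',W['flange 62']-.062*u,'from cap',a+.082*u)
from scipy.spatial.transform import Rotation as Ro
s=manip.read_state();z=Ro.from_rotvec(s['orientation']).as_matrix()[:,2];print('jaw',np.degrees(np.arctan2(z[1],z[0])))
E
```

```text
0.04324140981920952
0.19257949889706996 12.564062384571656
0.1456614963084731 12.558076652453735
cap -82 [0.5599 0.1144]
fl L [0.5071 0.252 ]
fl R [0.5493 0.2611]
flange 62 [0.5282 0.2565]
plunger disc 108 [0.518  0.3023]
disc near [0.5187 0.2987]
barrel at -66 [0.5573 0.1267]
center from flange [0.54167235 0.19602211] from cap [0.54203361 0.19440037]
jaw 11.641018456596388
```

>>> {"method": "apply_moves", "body": {"series": "0.003 -0.013 -0.4 0.005; 0.003 -0.013 -0.8 0.005; 0.003 -0.013 -1 0.005; 0.003 -0.013 -1 0.005; 0.003 -0.013 -1 0.005"}}

```text
clock: 12.12
ee_pos: [0.5424, 0.1956, 0.1031]
orientation: [-1.303, 1.044, -1.047]
ft_force: [0.0, 0.5, -0.6]
gripper_width: 0.999
```

>>> {"method": "apply_moves", "body": {"series": "0 0 -0.3 0; 0 0 -0.6 0; 0 0 -0.76 0; 0 0 -0.76 0; 0 0 -0.76 0"}}

```text
clock: 12.75
ee_pos: [0.5422, 0.1959, 0.0268]
orientation: [-1.303, 1.044, -1.047]
ft_force: [-0.2, 0.5, 0.6]
gripper_width: 1.002
```

>>> {"method": "apply_moves", "body": {"series": "0 0 0 0; 0 0 0 0; 0 0 0 0; 0 0 0 0; 0 0 0 0", "claw": -1, "grip_force": 30}}

```text
clock: 13.38
ee_pos: [0.5412, 0.1958, 0.0257]
orientation: [-1.305, 1.045, -1.046]
ft_force: [-1.5, 0.2, 4.9]
gripper_width: 0.34
```

```bash
python3 - <<'E'
from h import *
s=manip.read_state();print(s)
E
```

```text
{'clock': 13.375, 'qpos': array([ 1.40950324e-01,  4.47427464e-01,  1.73087287e+00,  9.56353925e-06,
        9.62943412e-01, -7.90462178e-02]), 'qd': array([-0.00308597, -0.00052265, -0.00035061, -0.00086205, -0.00156912,
       -0.00018124]), 'joint_torque': array([-1.48964985e-01, -4.73528194e+01, -2.63275427e+01,  1.21106731e-02,
       -4.24219156e-01,  7.45432335e-03]), 'ee_pos': array([0.54119963, 0.19577394, 0.02567621]), 'orientation': array([-1.30498745,  1.0453857 , -1.04577576]), 'ft_force': array([-1.51796221,  0.2127136 ,  4.89905694]), 'torque': array([-0.05062096,  0.23581441, -0.01185426]), 'gripper_width': 0.3401799213242599}
```

The barrel is gripped. At this grip the gripper body would come close to the parked handle once in the pump, so I'll regrip 12 mm nearer the flange.

>>> {"method": "apply_moves", "body": {"series": "0 0 0 0; 0 0 0 0; 0 0 0 0; -0.026 0.117 0 0; -0.026 0.117 0 0", "claw": 0.2}}

```text
clock: 14.0
ee_pos: [0.538, 0.2084, 0.0252]
orientation: [-1.306, 1.045, -1.045]
ft_force: [0.2, -0.9, 1.0]
gripper_width: 0.602
```

>>> {"method": "apply_moves", "body": {"series": "0 0 0.003 0; 0 0 0.003 0; 0 0 0.003 0; 0 0 0.003 0; 0 0 0.003 0", "claw": -1, "grip_force": 35}}

```text
clock: 14.62
ee_pos: [0.5386, 0.2076, 0.0258]
orientation: [-1.305, 1.046, -1.046]
ft_force: [-0.5, 2.6, 1.7]
gripper_width: 0.34
```

>>> {"method": "apply_moves", "body": {"series": "0 0 0.03 0; 0 0 0.1 0; 0 0 0.3 0; 0 0 0.6 0; 0 0 1 0"}}

```text
clock: 15.25
ee_pos: [0.5379, 0.2072, 0.127]
orientation: [-1.306, 1.046, -1.045]
ft_force: [0.3, 0.4, -1.0]
gripper_width: 0.338
```

```bash
python3 - <<'E'
from h import *
import pickle
s=manip.read_state();print(s['ee_pos'],s['ft_force'],s['torque'],s['gripper_width'])
P=viewer.camera_params('wrist'); save('wrist','m.png'); pickle.dump((P,s),open('m.pkl','wb'))
i=cv2.imread('pics/m.png')
cv2.imwrite('pics/m2.png',cv2.resize(i,(800,600),interpolation=cv2.INTER_CUBIC))
E
```

```text
[0.53791014 0.20717004 0.12703727] [ 0.3301383   0.43216909 -1.00809051] [ 0.0574933  -0.01716752 -0.01336385] 0.33837131935335557
```

View pics/m2.png

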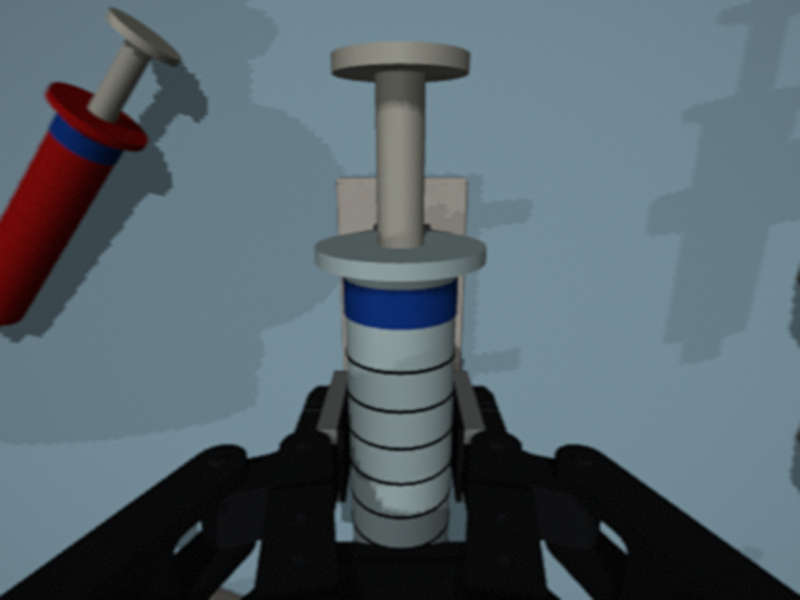

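```bash
python3 - <<'E'
from h import *
import pickle
from scipy.spatial.transform import Rotation as Ro
P,s=pickle.load(open('m.pkl','rb'));k=.64;R=np.array(P['R']);t=np.array(P['t'])
T=Ro.from_rotvec(s['orientation']).as_matrix();z=T[:,2];print('jaw',np.degrees(np.arctan2(z[1],z[0])))
yaw=np.arctan2(z[1],z[0]);ax=np.array([-np.sin(yaw),np.cos(yaw),0])
tc=s['ee_pos'];
def pt(u,v,dep):
    c=np.array([(u*k-P['cx'])/P['fx'],(v*k-P['cy'])/P['fy'],1])*dep;return R.T@(c-t)
# predicted pixels for level syringe vs. flange offset
for off in(.048,.050,.052):
    w=tc+[0,0,.019]+ax*off
    print(off,[ (px(0,w+a*.022*z,P)/k).round(1) for a in(-1,1)],'disc',[(px(0,w+ax*.044+a*.016*z,P)/k).round(1) for a in(-1,1)])
f=pt(400.5,250,P['fx']*.044/(171*k));d=pt(400.5,52,P['fx']*.032/(139*k));print(f-tc,d-tc)
E
```

```text
jaw 12.591572754292327
0.048 [array([313.8, 262.1]), array([481.9, 261.9])] disc [array([328.9,  78.2]), array([465.8,  78. ])]
0.05 [array([313.3, 254.6]), array([482.3, 254.4])] disc [array([328.5,  68.8]), array([466.1,  68.6])]
0.052 [array([312.9, 247. ]), array([482.7, 246.8])] disc [array([328.1,  59.3]), array([466.5,  59.1])]
[-0.01051671  0.05032879  0.02009138] [-0.02052088  0.09530963  0.01899699]
```

>>> {"method": "apply_moves", "body": {"series": "0 -0.2 0.2 -0.03; 0 -0.5 0.3 -0.08; 0 -0.8 0.3 -0.12; 0 -1 0.3 -0.157; 0 -1 0.3 -0.157"}}

```text
clock: 15.92
ee_pos: [0.5389, 0.1062, 0.1569]
orientation: [-1.065, 1.408, -1.41]
ft_force: [-0.4, 0.4, -2.1]
gripper_width: 0.339
```

>>> {"method": "apply_moves", "body": {"series": "0 -0.25 0 0; 0 -0.5 0 0; 0 -0.75 0 0; 0 -1 0 0; 0 -1 0 0"}}

```text
clock: 16.55
ee_pos: [0.5388, 0.0068, 0.1563]
orientation: [-1.067, 1.407, -1.408]
ft_force: [0.0, 0.7, -1.3]
gripper_width: 0.339
```

>>> {"method": "apply_moves", "body": {"series": "0 -0.25 0 0; 0 -0.5 0 0; 0 -0.75 0 0; 0 -1 0 0; 0 -1 0 0"}}

```text
clock: 17.18
ee_pos: [0.5388, -0.0927, 0.156]
orientation: [-1.067, 1.407, -1.408]
ft_force: [-0.3, -0.0, -0.5]
gripper_width: 0.339
```

>>> {"method": "apply_moves", "body": {"series": "-0.12 -0.25 0 0; -0.12 -0.5 0 0; -0.12 -0.75 0 0; -0.12 -1 0 0; -0.12 -1 0 0"}}

```text
clock: 17.8
ee_pos: [0.5269, -0.1924, 0.1558]
orientation: [-1.067, 1.408, -1.408]
ft_force: [0.5, 0.7, -1.1]
gripper_width: 0.337
```

>>> {"method": "apply_moves", "body": {"series": "0 -0.1 0 0; 0 -0.2 0 0; 0 -0.28 0 0; 0 -0.28 -0.1 0; 0 -0.28 -0.3 0"}}

```text
clock: 18.42
ee_pos: [0.5269, -0.2209, 0.1255]
orientation: [-1.066, 1.406, -1.409]
ft_force: [-0.4, -0.3, -0.9]
gripper_width: 0.343
```

```bash
python3 - <<'E'
from h import *
import pickle
from scipy.spatial.transform import Rotation as Ro
s=manip.read_state();print(s['ee_pos'],s['ft_force'],s['torque'],s['gripper_width'])
z=Ro.from_rotvec(s['orientation']).as_matrix()[:,2];print('jaw',np.degrees(np.arctan2(z[1],z[0])))
p=np.array([.5199,-.2414]);c,sn=np.cos(-.2725),np.sin(-.2725);d=s['ee_pos'][:2]-p;print('pump xy',c*d[0]+sn*d[1],-sn*d[0]+c*d[1])
P=viewer.camera_params('wrist'); save('wrist','n.png'); pickle.dump((P,s),open('n.pkl','wb'))
i=cv2.imread('pics/n.png')
cv2.imwrite('pics/n2.png',cv2.resize(i[50:290,96:416],(800,600),interpolation=cv2.INTER_CUBIC))
E
```

```text
[ 0.52686012 -0.22085077  0.12548592] [-0.40629027 -0.31525441 -0.93166866] [0.02824562 0.02359864 0.03728589] 0.3426079054559719
jaw -15.677948154332896
pump xy 0.0011726747068793964 0.02166422942489806
```

View pics/n2.png

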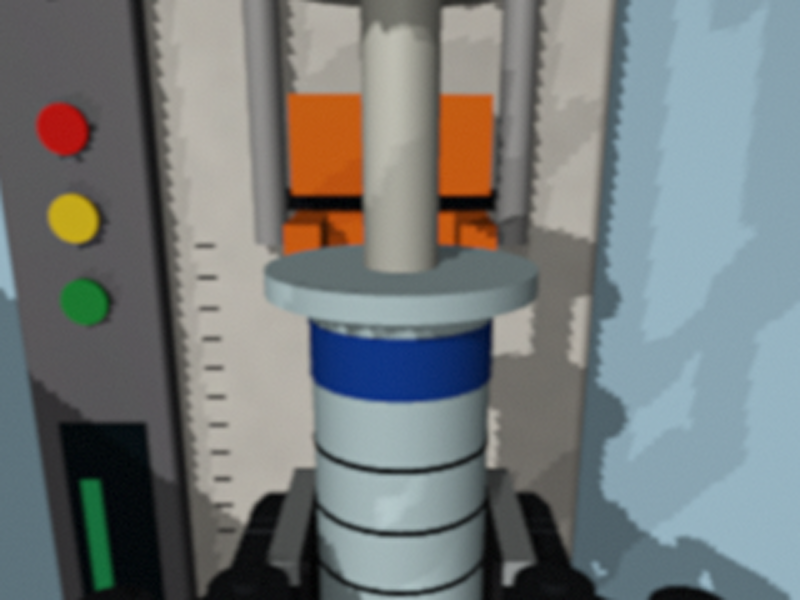

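```bash
python3 - <<'E'
from h import *
import pickle
P,s=pickle.load(open('n.pkl','rb'))
p=np.array([.5199,-.2414]);c,sn=np.cos(-.2725),np.sin(-.2725)
def L(u,v,z):
    d=ray(0,96+u/2.5,50+v/2.5,z,P)[:2]-p;return (np.array([c*d[0]+sn*d[1],-sn*d[0]+c*d[1]])*1e3).round(1)
for n,u,v,z in[('blk near L',288,195,.047),('blk near R',494,195,.047),('blk far',290,95,.047),('blk far R',493,95,.047),('wall inner',300,211,.047),('wall inner .043',300,211,.04),('wall inner R',480,211,.047),('axis flange',401,277,.1445),('flange near bottom rim',401,315,.1445-.022)]:print(n,L(u,v,z))
E
```

```text
blk near L [-29.2  75.8]
blk near R [28.8 75.7]
blk far [-27.4 102.5]
blk far R [ 27.6 102.4]
wall inner [-26.   71.4]
wall inner .043 [-26.9  70.5]
wall inner R [25.  71.2]
axis flange [ 2.5 73. ]
flange near bottom rim [ 2.5 60.8]
```

Slot edges read about 69.6 and 75.6 mm (middle 72.6) and the flange is at about 72.5–73 mm. I'll correct x by -1.6 mm and lower, watching the force.

>>> {"method": "apply_moves", "body": {"series": "-0.016 0.003 -0.15 0; -0.016 0.003 -0.3 0; -0.016 0.003 -0.45 0; -0.016 0.003 -0.6 0; -0.016 0.003 -0.6 0"}}

```text
clock: 19.1
ee_pos: [0.5238, -0.2196, 0.0638]
orientation: [-1.068, 1.411, -1.405]
ft_force: [-0.2, -0.0, -1.2]
gripper_width: 0.339
```

>>> {"method": "apply_moves", "body": {"series": "0 0 -0.04 0; 0 0 -0.08 0; 0 0 -0.12 0; 0 0 -0.16 0; 0 0 -0.18 0"}}

```text
clock: 19.73
ee_pos: [0.5247, -0.2202, 0.0473]
orientation: [-1.067, 1.408, -1.407]
ft_force: [-0.1, -0.3, -0.9]
gripper_width: 0.336
```

No contact force below block height, so the flange is in the slot. I'll continue.

>>> {"method": "apply_moves", "body": {"series": "0 0 -0.02 0; 0 0 -0.04 0; 0 0 -0.06 0; 0 0 -0.075 0; 0 0 -0.075 0"}}

```text
clock: 20.35
ee_pos: [0.5247, -0.2202, 0.0399]
orientation: [-1.067, 1.408, -1.407]
ft_force: [-0.1, 0.4, -1.1]
gripper_width: 0.339
```

>>> {"method": "apply_moves", "body": {"series": "0 0 -0.006 0; 0 0 -0.012 0; 0 0 -0.018 0; 0 0 -0.018 0; 0 0 -0.018 0"}}

```text
clock: 20.98
ee_pos: [0.5249, -0.2203, 0.0394]
orientation: [-1.067, 1.407, -1.408]
ft_force: [-4.7, 2.6, 8.2]
gripper_width: 0.341
```

Contact came at z 0.0394, the expected seated height. I'll release and rise.

>>> {"method": "apply_moves", "body": {"series": "-0.005 0 0.008 0; -0.005 0 0.008 0; -0.005 0 0.008 0; -0.005 0 0.008 0; -0.005 0 0.008 0", "claw": 0.2}}

```text
clock: 21.6
ee_pos: [0.5243, -0.2203, 0.039]
orientation: [-1.067, 1.408, -1.408]
ft_force: [0.8, -0.7, 0.0]
gripper_width: 0.601
```

>>> {"method": "apply_moves", "body": {"series": "0 0 0.2 0; 0 0 0.5 0; 0 0 0.9 0; 0 0 1 0; 0 0 1 0"}}

```text
clock: 22.22
ee_pos: [0.5249, -0.2206, 0.1404]
orientation: [-1.067, 1.405, -1.409]
ft_force: [-0.0, -0.1, -1.0]
gripper_width: 0.603
```

```bash
python3 - <<'E'
from h import *
import pickle
s=manip.read_state();print(s['ee_pos'],s['ft_force'])
P=viewer.camera_params('wrist'); save('wrist','q.png'); pickle.dump((P,s),open('q.pkl','wb'))
i=cv2.imread('pics/q.png')
p=np.array([.5199,-.2414]);c,sn=np.cos(-.2725),np.sin(-.2725)
W=lambda x,y,z:[p[0]+c*x-sn*y,p[1]+sn*x+c*y,z]
j=cv2.resize(i[50:290,96:416],(800,600),interpolation=cv2.INTER_CUBIC)
for y,col in((.0696,(0,255,0)),(.0756,(0,0,255))):
  for x in(-.022,.022):
    q=(px(0,W(x,y,.058),P)-[96,50])*2.5;cv2.circle(j,tuple(int(round(t)) for t in q),3,col,-1)
cv2.imwrite('pics/q2.png',j)
E
```

```text
[ 0.52485311 -0.2206196   0.1404381 ] [-0.03240012 -0.12884459 -1.00645504]
```

View pics/q2.png

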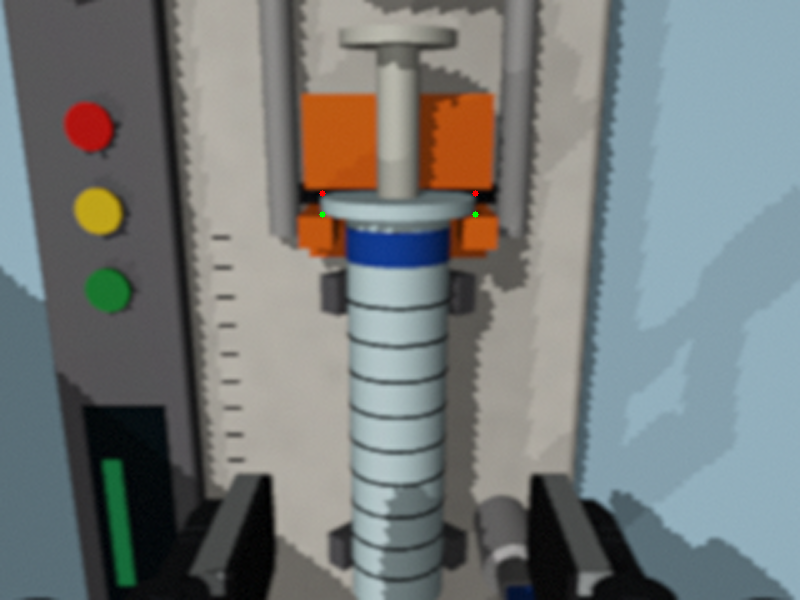

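That shows the flange home in the slot between its marks, with the barrel in both V blocks. Next is the clamp, approached with the same yaw it was released at.

>>> {"method": "apply_moves", "body": {"series": "0.05 -0.15 0.1 0; 0.15 -0.5 0.1 0; 0.2 -0.74 0.1 0; 0.2 -0.74 0.1 0; 0.2 -0.74 0.1 0", "claw": -0.15}}

```text
clock: 22.9
ee_pos: [0.5438, -0.294, 0.1483]
orientation: [-1.067, 1.41, -1.406]
ft_force: [0.0, 0.2, -0.4]
gripper_width: 0.428
```

```bash
python3 - <<'E'
from h import *
s=manip.read_state();print(s['ee_pos'],s['ft_force'])
P=viewer.camera_params('wrist');i=save('wrist','r.png')
hsv=cv2.cvtColor(cv2.imread('pics/r.png'),cv2.COLOR_BGR2HSV)
m=cv2.inRange(hsv,(105,120,40),(130,255,255))
n,_,st,ce=cv2.connectedComponentsWithStats(m)
for a,b in zip(st[1:],ce[1:]):
    if a[4]>60:print(a,b.round(1),'at z.118',ray(0,*b,.118,P).round(4))
h=np.array([.545,-.2945]);y=np.array([.269,.963]);x=np.array([.963,-.269])
for a in(-1,1):
  for b in(-1,1): print(px(0,[*(h+a*.015*y+b*.007*x),.118],P).round(1))
E
```

```text
[ 0.543828   -0.29396923  0.14826238] [ 0.03497345  0.23122458 -0.37565546]
[177  39  45  18 703] [199.1  47.2] at z.118 [ 0.5439 -0.1903  0.118 ]
[ 235  194   40   90 1894] [254.3 237.2] at z.118 [ 0.5419 -0.3006  0.118 ]
[245.4 249.2]
[267.8 249.2]
[244.7 204. ]
[268.2 203.9]
```

```bash
python3 - <<'E'
from h import *
hsv=cv2.cvtColor(cv2.imread('pics/r.png'),cv2.COLOR_BGR2HSV)
m=cv2.inRange(hsv,(105,120,40),(130,255,255))
for r in range(194,286,6):
    q=np.where(m[r,200:300])[0]+200
    v=hsv[r,256,2]; print(r,q.min(),q.max(),v, end=' | ')
E
```

```text
194 252 257 73 | 200 245 264 75 | 206 244 265 131 | 212 243 265 140 | 218 244 265 139 | 224 244 265 137 | 230 244 264 137 | 236 240 270 137 | 242 239 270 135 | 248 238 271 92 | 254 237 272 104 | 260 236 273 104 | 266 236 274 103 | 272 235 274 104 | 278 235 273 104 | Traceback (most recent call last):
  File "<stdin>", line 6, in <module>
    return umr_minimum(a, axis, None, out, keepdims, initial, where)
ValueError: zero-size array to reduction operation minimum which has no identity
```

>>> {"method": "apply_moves", "body": {"series": "0 0.005 -0.2 0; 0 0.005 -0.4 0; 0 0.005 -0.57 0; 0 0.005 -0.57 0; 0 0.005 -0.57 0"}}

```text
clock: 23.58
ee_pos: [0.5445, -0.2939, 0.0922]
orientation: [-1.067, 1.407, -1.408]
ft_force: [0.5, 0.5, 1.4]
gripper_width: 0.424
```

>>> {"method": "apply_moves", "body": {"series": "0 0 0 0; 0 0 0 0; 0 0 0 0; 0 0 0 0; 0 0 0 0", "claw": -1, "grip_force": 60}}

```text
clock: 24.2
ee_pos: [0.5432, -0.2936, 0.093]
orientation: [-1.069, 1.409, -1.406]
ft_force: [-6.7, 2.3, 5.4]
gripper_width: 0.148
```

>>> {"method": "apply_moves", "body": {"series": "0 0 0.02 0; 0 0 0.04 0; 0 0 0.06 0; 0 0 0.08 0; 0 0 0.1 0"}}

```text
clock: 24.82
ee_pos: [0.5431, -0.2936, 0.1009]
orientation: [-1.069, 1.41, -1.406]
ft_force: [-5.0, -2.8, -10.0]
gripper_width: 0.148
```

>>> {"method": "apply_moves", "body": {"series": "-0.005 0 0.015 -0.02; -0.005 0 0.015 -0.06; -0.005 0 0.015 -0.11; 0 0 0.015 -0.16; 0 0 0.015 -0.21"}}

```text
clock: 25.45
ee_pos: [0.5432, -0.2939, 0.1025]
orientation: [-0.61, 1.861, -1.858]
ft_force: [-5.7, -3.8, -9.1]
gripper_width: 0.147
```

>>> {"method": "apply_moves", "body": {"series": "0.005 0 0 -0.05; 0.005 0 0 -0.1; 0.005 -0.005 0 -0.15; 0.01 -0.01 0 -0.2; 0.01 -0.01 0 -0.25"}}

```text
clock: 26.08
ee_pos: [0.5432, -0.2942, 0.1019]
orientation: [-0.159, -2.141, 2.138]
ft_force: [-7.2, -1.3, -9.8]
gripper_width: 0.148
```

>>> {"method": "apply_moves", "body": {"series": "0 0 0 -0.02; 0 0 0 -0.04; 0 0 0 -0.04; 0 0 0 -0.04; 0 0 0 -0.04"}}

```text
clock: 26.7
ee_pos: [0.5432, -0.2942, 0.1019]
orientation: [-0.28, -2.074, 2.072]
ft_force: [-6.7, -1.7, -8.9]
gripper_width: 0.157
```

```bash
python3 - <<'E'
from h import *
from scipy.spatial.transform import Rotation as Ro
s=manip.read_state();print(s['ee_pos'],s['ft_force'],s['torque'])
z=Ro.from_rotvec(s['orientation']).as_matrix()[:,2];print('jaw',np.degrees(np.arctan2(z[1],z[0])))
E
```

```text
[ 0.54321039 -0.29422325  0.10188476] [-6.65224325 -1.67764752 -8.92901152] [-0.58219113  0.83591179 -0.0694898 ]
jaw -105.66119714088228
```

>>> {"method": "apply_moves", "body": {"series": "0 0 -0.04 0; 0 0 -0.08 0; 0 0 -0.12 0; 0 0 -0.15 0; 0 0 -0.18 0"}}

```text
clock: 27.32
ee_pos: [0.5432, -0.2943, 0.0841]
orientation: [-0.28, -2.074, 2.072]
ft_force: [-8.5, -1.9, -7.8]
gripper_width: 0.152
```

>>> {"method": "apply_moves", "body": {"series": "0 0 -0.015 0; 0 0 -0.025 0; 0 0 -0.035 0; 0 0 -0.042 0; 0 0 -0.046 0"}}

```text
clock: 27.95
ee_pos: [0.5433, -0.2942, 0.0802]
orientation: [-0.28, -2.074, 2.072]
ft_force: [-9.5, -0.6, -2.8]
gripper_width: 0.151
```

>>> {"method": "apply_moves", "body": {"series": "0 0 -0.004 0; 0 0 -0.008 0; 0 0 -0.008 0; 0 0 -0.008 0; 0 0 -0.008 0"}}

```text
clock: 28.58
ee_pos: [0.5433, -0.2943, 0.08]
orientation: [-0.28, -2.074, 2.072]
ft_force: [-11.7, 0.3, 0.1]
gripper_width: 0.152
```

>>> {"method": "apply_moves", "body": {"series": "0 0 0 0; 0 0 0 0; 0 0 0 0; 0 0 0 0; 0 0 0 0", "claw": -0.15}}

```text
clock: 29.2
ee_pos: [0.5455, -0.2948, 0.0803]
orientation: [-0.286, -2.075, 2.075]
ft_force: [-0.1, -0.6, -0.0]
gripper_width: 0.424
```

>>> {"method": "apply_moves", "body": {"series": "0 0 0.2 0; 0 0 0.5 0; 0 0 1 0; 0 0 1 0; 0 0 1 0"}}

```text
clock: 29.82
ee_pos: [0.5454, -0.2949, 0.1812]
orientation: [-0.287, -2.075, 2.076]
ft_force: [-0.1, 0.5, -0.0]
gripper_width: 0.425
```

```bash
python3 - <<'E'
from h import *
s=manip.read_state();print(s['ee_pos'],s['ft_force'])
P=viewer.camera_params('wrist');save('wrist','t.png');save('scene','t_s.png')
hsv=cv2.cvtColor(cv2.imread('pics/t.png'),cv2.COLOR_BGR2HSV)
p=np.array([.5199,-.2414]);c,sn=np.cos(-.2725),np.sin(-.2725)
def L(w): d=w[:2]-p;return (np.array([c*d[0]+sn*d[1],-sn*d[0]+c*d[1]])*1e3).round(1)
m=cv2.inRange(hsv,(105,120,110),(130,255,255))
cs,_=cv2.findContours(m,cv2.RETR_EXTERNAL,cv2.CHAIN_APPROX_NONE)
for k in cs:
    if cv2.contourArea(k)>100:
        b=cv2.boxPoints(cv2.minAreaRect(k))
        for z in(.086,.105):print(cv2.boundingRect(k),z,[L(ray(0,*q,z,P)) for q in b])
# orange / flange gap: bar end
g=cv2.cvtColor(cv2.imread('pics/t.png'),cv2.COLOR_BGR2GRAY)
for z in(.076,.081):
  for x,y in((-.024,-.052),(-.024,-.038),(.02,-.052),(.02,-.038)):
    print(z,px(0,[p[0]+c*x-sn*y,p[1]+sn*x+c*y,z],P).round(1))
E
```

```text
[ 0.54543029 -0.29485529  0.18116999] [-0.05584198  0.514895   -0.02599853]
(130, 223, 14, 20) 0.086 [array([14.7, 60.9]), array([16.3, 51.2]), array([-1.8, 50.7]), array([-3.4, 60.6])]
(130, 223, 14, 20) 0.105 [array([23. , 52.4]), array([24.5, 43.5]), array([ 7.8, 43. ]), array([ 6.3, 52.1])]
(247, 188, 18, 36) 0.086 [array([ 46.1, -38.4]), array([ 46. , -52.1]), array([ 15.5, -52.3]), array([ 15.5, -38.1])]
(247, 188, 18, 36) 0.105 [array([ 51.8, -39. ]), array([ 51.8, -51.5]), array([ 23.7, -51.7]), array([ 23.8, -38.7])]
(312, 181, 20, 35) 0.086 [array([ 22.6, -91.3]), array([ 52.6, -91.5]), array([  51.7, -105.7]), array([  21.6, -106. ])]
(312, 181, 20, 35) 0.105 [array([ 30.3, -87.7]), array([ 57.9, -87.8]), array([  57. , -100.9]), array([  29.3, -101.2])]
0.076 [263.2 258.8]
0.076 [247.7 258.9]
0.076 [263.4 213.5]
0.076 [247.2 213.6]
0.081 [263.3 261.7]
0.081 [247.6 261.8]
0.081 [263.6 215.7]
0.081 [247.  215.8]
```

The bar is square (handle centred at x 37.8, y -45.2 and parallel to the pump axes). I'll compare the barrel's position before and after clamping, check the surroundings, then hand in.

```bash
python3 - <<'E'
from h import *
import pickle
p=np.array([.5199,-.2414]);c,sn=np.cos(-.2725),np.sin(-.2725)
def L(w): d=w[:2]-p;return (np.array([c*d[0]+sn*d[1],-sn*d[0]+c*d[1]])*1e3).round(1)
def band(f,P,lo):
    m=cv2.inRange(cv2.cvtColor(cv2.imread('pics/'+f),cv2.COLOR_BGR2HSV),lo,(130,255,255))
    n,_,st,ce=cv2.connectedComponentsWithStats(m)
    for a,b in zip(st[1:],ce[1:]):
        if a[4]>100: print(f,a,L(ray(0,*b,.069,P)))
band('q.png',pickle.load(open('q.pkl','rb'))[0],(105,120,40)); band('t.png',viewer.camera_params('wrist'),(105,120,40))
a=cv2.GaussianBlur(cv2.imread('pics/a.png'),(5,5),0).astype(int);t=cv2.GaussianBlur(cv2.imread('pics/t_s.png'),(5,5),0).astype(int)
d=(np.abs(a-t).max(2)>45).astype(np.uint8)
n,_,st,ce=cv2.connectedComponentsWithStats(d)
print([s.tolist() for s in st[1:] if s[4]>25])
print(manip.read_state()['gripper_width']); manip.close_job()
E
```

```text
q.png [235 141  40  16 550] [-0.7 61.8]
q.png [298 284  23  69 975] [ 43.1 -78.9]
q.png [280 301  16  46 640] [ 26.3 -85. ]
t.png [ 304  167   28   49 1108] [ 37.3 -97.4]
t.png [247 180  19  44 773] [ 27.6 -44.9]
t.png [130 212  15  32 333] [ 3.3 61.8]
[[80, 0, 47, 28, 221], [130, 0, 29, 12, 261], [148, 0, 32, 21, 184], [197, 0, 21, 7, 96], [261, 0, 31, 46, 366], [313, 0, 44, 18, 521], [378, 0, 29, 70, 1208], [182, 6, 26, 15, 215], [244, 8, 26, 11, 142], [141, 17, 137, 167, 8299], [15, 19, 177, 201, 9492], [209, 18, 18, 16, 111], [75, 25, 47, 36, 849], [319, 49, 58, 42, 1318], [273, 116, 47, 25, 602], [247, 143, 51, 19, 492], [196, 155, 26, 13, 188], [20, 157, 8, 7, 28], [28, 164, 33, 40, 285], [149, 164, 18, 15, 122], [117, 175, 7, 8, 29], [160, 180, 17, 16, 174], [179, 183, 23, 24, 243], [71, 186, 103, 71, 3778], [141, 187, 20, 15, 145], [168, 206, 17, 9, 63], [292, 222, 4, 10, 32], [281, 224, 7, 6, 32], [324, 225, 17, 21, 162], [295, 230, 23, 13, 228], [268, 233, 12, 8, 71]]
0.4271456159990407
the job is handed in; nothing more can be done
```

The syringe is loaded in the pump with the clamp bar lowered across the barrel, and I have handed the job in at about 30 s on the robot's clock. `close_job` gives no verdict.

**What I did:**
- I lifted the bar, turned it 90° and set it down on the blue rest under control.
- I gripped the syringe, then regripped it 12 mm nearer the flange so the gripper body would clear the parked handle.
- I lowered the flange into the slot, which I measured at about 72.6 mm along the cradle. No contact force showed until the barrel reached its seat at the expected height, with about 8 N.
- I lifted the bar off the rest, turned it back square and lowered it slowly. I let go only when the barrel was carrying it.

**Last checks:**
- **Flange:** the picture after release showed it in the slot and the barrel in both V blocks. After clamping, the blue band was still at 61.8 mm along the cradle. Its sideways reading changed from -0.7 to +3.3 mm; I put that down to the different camera angle but did not check it.
- **Clamp bar:** the handle was centred at (37.8, -45.2) mm against the stated (38, -45), and square to within about 1°. The hand stopped about 13 mm below the parked grip, which puts the lift near 0.005.
- **Forces:** side forces while holding the handle reached about 15 N.
- **Surroundings:** before-and-after scene pictures changed mostly around the arm, its shadows, the pump and the syringe rest. I did not attribute every changed patch. I had used all 12 picture views, so the final state was checked by numbers only.

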